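# Set the beacon tester to the green channel and start the test

## Robot

A 6-joint arm with a two-finger parallel gripper is mounted at the origin on the work surface. World frame = base frame: x ahead of the robot, y to its left, z up, the work surface at z = 0. Lengths are in m, angles in degrees, forces in N, time in s.
With the tool pointing down it reaches from about 0.25 to 0.725 m from the base axis. Payload 9.7 kg.
Tool frame: the origin (TCP) lies midway between the tips of the shut fingers; the grasp point (between the pads) lies 19 mm behind it (grip_point_offset is the distance from the TCP to the grasp point, in m); y points along the fingers, z is the direction in which the jaws open and shut, and the axes are right-handed (so a half turn about y gives the same grasp; the last joint's range is limited). The gripper opens to 85 mm and grips with 20 to 120 N. Pads are 22 mm wide; open, the fingers measure 114 mm over their backs; the gripper's body (76 mm by 85 mm) begins 54 mm behind the grasp point. The pads swing forward as they close: fully open they stand 13 mm farther back than shut.
Start: joints at [73.281, 4.979, 10.078, 95.1, 0, 90], TCP at [0.158, 0.527, 0.231] pointing down, gripper open.
Joint ranges: [-179.16, 179.16], [-48.56, 103.87], [-65.8, 70.77], [-126.05, 130.52], [-82.76, 87.17], [-180, 180]. Speed limits (degrees/s): [127.2, 127.2, 147.25, 180, 180, 180].

## Interface

Orientations are given as [roll, pitch, yaw] about the fixed x, y, z axes, in that order (R = Rz(yaw) Ry(pitch) Rx(roll)).
In Python, from workcell import get_obs, camera, job_done, grip_point_offset gives the robot as it stands.
- The arm moves only by the tool move_arm, never from a script. Its argument "deltas" is a list that holds one entry, the list of rows, each a list of 4 numbers: the shift along the tool's x, y, z in m, then the turn about the tool's y in degrees. A call has 1 to 5 rows; each row is the pose to reach, as a shift and turn from the pose commanded when the call began, along the tool's axes at that moment; what a row does not reach only later rows make up. A row lasts 1/10 s, in which the tool goes at most 50 mm and 8.59 degrees, less where a joint would pass 70% of its speed; a pose out of reach is approached as far as the arm can. A call with a gripper value outside its range is refused whole. "claw" is the finger opening in m, from 0 to 0.0854, set as the call begins (left out, the last holds). The fingers move at their own pace and stop on an object; "newtons" is the grip in N (left out, the last holds). Time passes only in rows, so rows that repeat a pose let the fingers close. It gives the time, the measured TCP pose, the force and the opening at its end, in the units of the state.
- get_obs(): the state, without advancing time (a new reading comes with each control period).
- camera(name): name is "scene" or "top" or "wrist"; returns a dict with "color" (480x640x3 uint8, blue, green, red), "range_z" (480x640 float32, m along the optical axis (not along the pixel's ray), 0 where there is no reading), "fx", "fy", "cx", "cy" (pixels), "T" (4x4, takes a point from camera to world coordinates). Camera axes: x right, y down, z forward; pixel columns grow to the right and rows downward; lengths in m; the calibration is good to about 2 mm. A picture is of the moment at which its call begins.
- job_done(): hands the job in, once; it reports no verdict.
The state is a dict: "time": time; "q": joint angles; "qd": joint speeds; "joint_efforts": joint torques, N m; "ee_pos": TCP position; "tcp_rot": TCP orientation; "wrist_force": force on the tool from outside, world axes, zero at the start; "torque": the same for the moment, N m; "opening": finger opening in m.
Only numpy, scipy, OpenCV 4.12 (cv2) and the standard library are available. Lean on these libraries where they do the work, as an engineer would, in place of code of your own. Each camera call takes 0.05 s, during which the arm holds its last target. There are 200 camera calls.

## Task

On the grey beacon tester, push the orange tab of the rotary selector round until it points at the green mark, leave it there, and only then press the red test button fully down and let it come back up. Push gently with the fingertips; do not pick up or shift any of the loose things on and around the tester.

Things in the scene. Friction and masses are not known exactly. Their poses are not given: they have to be found in the camera images.
- tester: Fixed flat instrument case with an aluminium shell and dark grey top panel, 240 (x) x 300 (y) x 75 high, does not move. Origin: centre of its underside, on the table; +x is its far side, +y its left, z up. On its top: the selector, four coloured marks, the red button, a dark display.
- selector_axis (a point): Point on the selector's vertical turning axis at the level of the tester's top panel (75 above the table), 10 towards +x from the tester's centre. The selector is a black disc of radius 45 whose top is 14 above the panel, with a grey hub of radius 22 up to 28 above the panel and an orange radial tab.
- pointer (a point): Turns with the selector: the point on the tab's centre line 88 from the axis, near panel level, where the tab points at (marks lie on this same circle). The orange upright tab runs radially from 30 to 74 from the axis, is 12 thick and stands from 4 to 40 above the panel; a white line runs along its top. Beyond the disc (45 to 74 from the axis) its flanks are free down to 4 above the panel.
- selector (a joint): Selector angle, rad, counterclockwise positive seen from above; at 0 the tab points along the tester's +x. Stops at -1.75 and +1.75; starts between -0.25 and 0.25. No detents or spring: friction of 0.14 N m (about 2 to 3 N at the tab) holds it wherever it is left. The four marks lie at -1.4, -0.7, 0.7 and 1.4, colours in any order.
- mark_green: Green round mark, 22 in diameter, 2 thick, fixed on the tester's panel 88 from the selector axis, at one of the four mark places (the others are blue, yellow and white, alike in shape). Origin: centre of its underside.
- test_button (a joint): Travel of the red test button, m: 0 up, 0.006 fully down; springs back. Fully down takes 5 N.
- test_button_top (a point): Centre of the top face of the red button when up; it moves down with the button. The button is 32 in diameter, its top 22 above the panel when up, in a black round housing 48 in diameter and 12 high on the tester's panel, at 75 towards -x and 85 towards -y from the tester's centre.
- adapter: Loose small steel and brass connector, 22 diameter, 38 high, standing on the tester's far left corner. Origin: centre of its underside. Leave alone.
- end_cap: Loose black cap, 22 diameter, 20 high, standing on the tester's near left corner. Origin: centre of its underside. Leave alone.
- handheld_beacon: Loose yellow and grey hand-held beacon standing on the table at the right of the tester, 45 x 66, 135 high, with a black stub aerial up to 163. Origin: centre of its underside. Leave alone.
- meter: Loose flat aluminium meter lying on the table at the left of the tester, 90 x 150 x 38 high, with a knob up to 46. Origin: centre of its underside. Leave alone.
- screwdriver: Loose screwdriver with a red handle, 170 long, lying on the table in front of the tester's near side (towards its -x). Leave alone.
- mug: Loose blue mug, 80 diameter, 90 high, on the table at the right. Origin: centre of its underside. Leave alone.

How it is judged:
By the outcome, as a careful person would: the job done as asked, in the order asked, and still so for the second after the job is handed in, with the robot touching nothing.
It also fails if it takes over 48 s, if anything falls off the work surface, if the arm or the gripper's body presses on something with over 40 N, if the wrist force passes 120 N, or if a joint passes its speed limit or range.

## Working session

There is one attempt and no reset: what is moved stays moved. The work goes in short steps, Python scripts to look and compute and a tool call to move; the robot and the scene stay as the last step left them, time stands still between calls to the robot, and variables do not carry over. Pictures are saved under pics/ and viewed, about 8 in all and at most 12, crops included, and the job is handed in when it is done.

Besides the shell and the picture viewer there is one more tool, called after "Emit:" as name(argument=value, ...), one argument or row to a line, values as JSON. move_arm: Moves the arm, as the interface text tells. Its arguments: {"type":"object","properties":{"deltas":{"type":"array"},"claw":{"type":"number"},"newtons":{"type":"number"}},"required":["deltas"]}

```bash
mkdir -p pics; python3 - <<'E'
from workcell import get_obs,camera
import cv2,numpy as np
print(get_obs())
for n in("top","scene"):
    c=camera(n);cv2.imwrite(f"pics/{n}0.png",c["color"]);np.savez(f"{n}0.npz",**c)
    print(n,c["fx"],c["cx"],c["cy"],c["T"].round(3).tolist())
E
```

```text
{'time': 0.0, 'q': array([7.32806832e+01, 5.01216115e+00, 1.00333636e+01, 9.51005389e+01,
       1.04506123e-03, 8.99993630e+01]), 'qd': array([ 0.03426689, -0.03508033, -0.05945511,  0.01475437,  0.01801693,
        0.09184649]), 'joint_efforts': array([ 1.22090583e-03, -5.20387459e+01,  4.64803362e+01,  1.64762407e-02,
        1.58083376e-04,  6.51246694e-06]), 'ee_pos': array([0.15815126, 0.52651871, 0.23056313]), 'tcp_rot': array([-9.00793364e+01,  1.04594226e-03, -1.67186812e+01]), 'wrist_force': array([-0.43691763,  0.62851448,  0.15570507]), 'torque': array([ 0.03641825,  0.05535712, -0.00425545]), 'opening': 0.08555823000308828}
top 560.9085229092414 319.5296372648236 239.72354987941858 [[0.018, -0.987, 0.159, 0.284], [-1.0, -0.02, -0.007, -0.089], [0.01, -0.159, -0.987, 1.59], [0.0, 0.0, 0.0, 1.0]]
scene 576.1700889422275 308.4132839294208 238.44653376135702 [[-0.699, 0.578, -0.422, 1.074], [0.715, 0.575, -0.397, 0.405], [0.013, -0.58, -0.815, 1.166], [0.0, 0.0, 0.0, 1.0]]
```

View pics/top0.png

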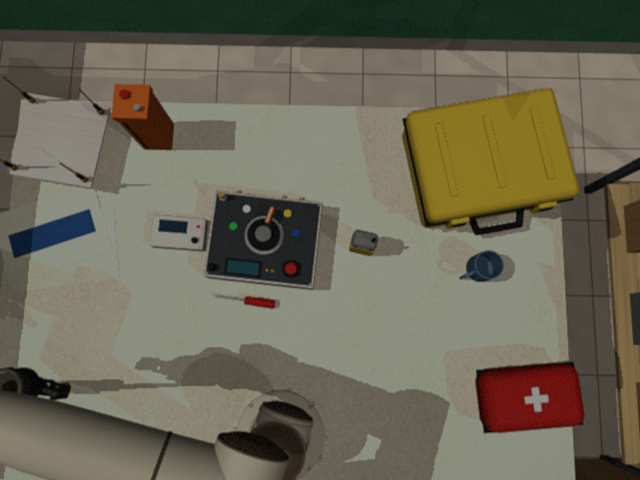

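View pics/scene0.png

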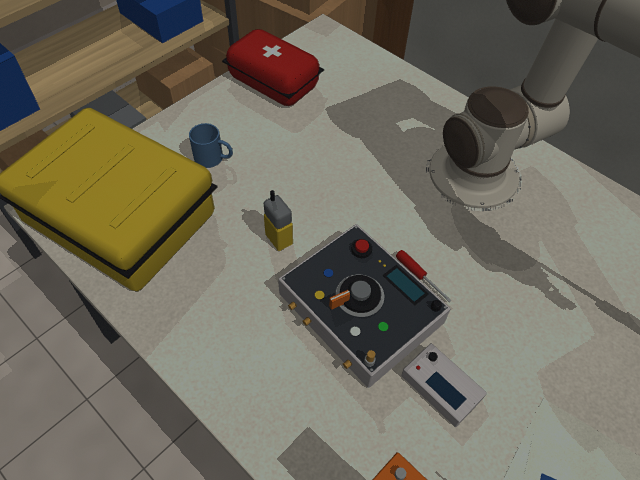

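The top view shows the tester centred near (264,240), with its far side up. The green mark at (234,226) is the leftmost place (+1.4), the tab points up at (269,214), and the red button is at (291,269). Next I'll get metric positions from both cameras.

```bash
cat > h.py <<'E'
import numpy as np,cv2
from scipy.optimize import least_squares
def ray(c,u,v,z):
    T=c["T"];d=T[:3,:3]@np.array([(u-c["cx"])/c["fx"],(v-c["cy"])/c["fy"],1]);o=T[:3,3]
    return (o+d*(z-o[2])/d[2])[:2]
def blob(c,hue,near,r,smin=110,vmin=50):
    h=cv2.cvtColor(c["color"],cv2.COLOR_BGR2HSV).astype(int)
    v,u=np.mgrid[:480,:640]
    m=(abs(h[...,0]-hue)<9)&(h[...,1]>smin)&(h[...,2]>vmin)&(np.hypot(u-near[0],v-near[1])<r)
    if hue==0:m=((h[...,0]<6)|(h[...,0]>174))&(h[...,1]>150)&(h[...,2]>80)&(np.hypot(u-near[0],v-near[1])<r)
    return u[m].mean(),v[m].mean(),m.sum()
E
python3 - <<'E'
from h import *
N={"top":dict(green=(60,234,226),blue=(108,296,233),yellow=(25,288,213),red=(0,291,269),tab=(12,269,214)),
"scene":dict(green=(60,383,327),blue=(108,328,273),yellow=(25,320,295),red=(0,361,246),tab=(12,341,299))}
Z=dict(green=.077,blue=.077,yellow=.077,red=.096,tab=.105)
L=dict(green=1.4,blue=-1.4,yellow=-.7)
P={}
for n in N:
    c=dict(np.load(n+"0.npz"))
    for k,(h,u,v) in N[n].items():
        try:
            a=blob(c,h,(u,v),14 if k in("red","tab") else 9);P[n,k]=ray(c,*a[:2],Z[k]);print(n,k,np.round(a,1),P[n,k].round(4))
        except Exception as e:print(n,k,e)
loc=lambda k:np.array([-.075,-.085]) if k=="red" else np.array([.01+.088*np.cos(L[k]),.088*np.sin(L[k])])
for n in("top","scene",None):
    it=[(k[1],p) for k,p in P.items() if k[1]!="tab" and (n is None or k[0]==n) and not np.isnan(p).any()]
    f=lambda x:np.concatenate([x[:2]+np.array([[np.cos(x[2]),-np.sin(x[2])],[np.sin(x[2]),np.cos(x[2])]])@loc(k)-p for k,p in it])
    s=least_squares(f,[.4,0,0]);x=s.x
    R=np.array([[np.cos(x[2]),-np.sin(x[2])],[np.sin(x[2]),np.cos(x[2])]])
    ax=x[:2]+R@[.01,0];print(n,x.round(4),"res",(s.fun*1e3).round(1),"axis",ax.round(4),"green",(x[:2]+R@loc("green")).round(4),"btn",(x[:2]+R@loc("red")).round(4))
    for m in("top","scene"):
        t=R.T@(P[m,"tab"]-ax);print(" tab",m,np.arctan2(t[1],t[0]).round(3),np.hypot(*t).round(3))
E
```

```text
top green [232.8 225.8  64. ] [0.5618 0.1388]
top blue [295.7 232.7  60. ] [ 0.5461 -0.0338]
top yellow [286.9 212.8  66. ] [ 0.6011 -0.0083]
top red [290.2 268.  100. ] [ 0.4466 -0.0223]
top tab [269.3 214.8  91. ] [0.5888 0.0376]
scene green [382.9 326.1  80. ] [0.5614 0.1428]
scene blue [328.1 272.5  65. ] [ 0.5459 -0.0295]
scene yellow [319.1 294.6  72. ] [ 0.6009 -0.0046]
scene red [362.1 245.  121. ] [ 0.4475 -0.0172]
scene tab [338.9 299.8 211. ] [0.5927 0.0443]
top [ 0.5292  0.0551 -0.0921] res [ 0.2  0.3 -0.1  0.2 -0.1 -0.2  0.  -0.4] axis [0.5391 0.0541] green [0.562  0.1391] btn [ 0.4467 -0.0227]
 tab top -0.229 0.052
 tab scene -0.089 0.055
scene [ 0.5292  0.0594 -0.094 ] res [ 0.8  0.6  0.1  0.1  0.   0.3 -0.9 -1. ] axis [0.5392 0.0584] green [0.5622 0.1434] btn [ 0.4466 -0.0182]
 tab top -0.303 0.054
 tab scene -0.164 0.055
None [ 0.5292  0.0572 -0.093 ] res [ 0.3  2.5 -0.1  2.3 -0.1  1.9 -0.   1.8  0.7 -1.5  0.1 -2.   0.  -1.8
 -0.9 -3.3] axis [0.5392 0.0563] green [0.5621 0.1412] btn [ 0.4466 -0.0205]
 tab top -0.267 0.053
 tab scene -0.127 0.055
```

Emit:
move_arm(
  deltas=[
    [[0.467,-0.07,-0.371,0],[0.467,-0.07,-0.371,0],[0.467,-0.07,-0.371,0],[0.467,-0.07,-0.371,0],[0.467,-0.07,-0.371,0]],
  ],
  claw=0,
)

```text
time: 0.6
ee_pos: [0.3005, 0.3211, 0.2604]
tcp_rot: [-90.0, 0.0, -16.7]
wrist_force: [1.2, 0.8, -0.6]
opening: 0.0122
```

Emit:
move_arm(
  deltas=[
    [[0.275,-0.04,-0.22,0],[0.275,-0.04,-0.22,0],[0.275,-0.04,-0.22,0],[0.275,-0.04,-0.22,0],[0.275,-0.04,-0.22,0]],
  ],
)

```text
time: 1.1
ee_pos: [0.4418, 0.1165, 0.2888]
tcp_rot: [-90.0, -0.0, -16.7]
wrist_force: [0.8, 0.4, -0.4]
opening: 0.0004
```

Emit:
move_arm(
  deltas=[
    [[0.08,-0.01,-0.065,0],[0.08,-0.01,-0.065,0],[0.08,-0.01,-0.065,0],[0.08,-0.01,-0.065,0]],
  ],
)

```text
time: 1.5
ee_pos: [0.4994, 0.0321, 0.298]
tcp_rot: [-90.0, 0.1, -16.9]
wrist_force: [-0.7, 0.6, -1.0]
opening: -0.0002
```

```bash
python3 - <<'E'
from workcell import get_obs,camera
import cv2,numpy as np
print(get_obs())
c=camera("wrist");cv2.imwrite("pics/w1.png",c["color"]);np.savez("wrist1.npz",**c)
print(c["fx"],c["T"].round(3).tolist())
E
```

```text
{'time': 1.5, 'q': array([3.67834936e+00, 3.01697599e-01, 1.27598817e+01, 1.02540614e+02,
       8.78831027e-03, 2.05552364e+01]), 'qd': array([ 2.93429025, -1.61873832, -1.06134175,  0.24384623,  0.28037609,
        0.87618756]), 'joint_efforts': array([ -2.16472708, -44.34637785,  45.78154922,  -0.20037208,
        -0.13596433,  -0.2461114 ]), 'ee_pos': array([0.49935725, 0.03214631, 0.29796379]), 'tcp_rot': array([-9.00207133e+01,  8.02677586e-02, -1.68769079e+01]), 'wrist_force': array([-0.74250513,  0.5758465 , -0.9543558 ]), 'torque': array([ 0.05702729,  0.00315851, -0.01250533]), 'opening': -0.00020708400621380284}
423.41570279512825 [[0.289, 0.909, 0.299, 0.423], [0.957, -0.275, -0.091, 0.056], [-0.001, 0.312, -0.95, 0.441], [0.0, 0.0, 0.0, 1.0]]
```

View pics/w1.png

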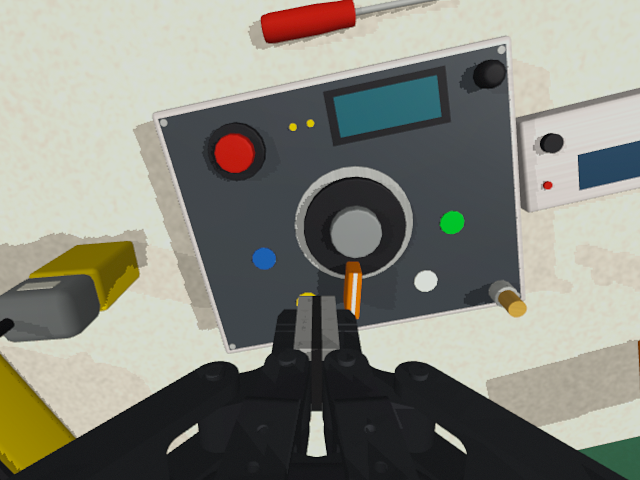

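The wrist view shows green at (452,222), blue at (264,259), white at (426,281), the red button at (235,153) and the tab at (353,290). These are close enough for a good fit.

```bash
cat >> h.py <<'E'
def fit(P):
    L=dict(green=1.4,blue=-1.4,yellow=-.7,white=.7)
    loc=lambda k:np.array([-.075,-.085]) if k=="red" else np.array([.01+.088*np.cos(L[k]),.088*np.sin(L[k])])
    Rm=lambda a:np.array([[np.cos(a),-np.sin(a)],[np.sin(a),np.cos(a)]])
    s=least_squares(lambda x:np.concatenate([x[:2]+Rm(x[2])@loc(k)-p for k,p in P.items()]),[.53,.056,-.09])
    x=s.x;R=Rm(x[2]);ax=x[:2]+R@[.01,0]
    return x,R,ax,s.fun,x[:2]+R@loc("red"),x[:2]+R@loc("green")
def orange(c,R,ax,near,r,z=.115):
    # white line on tab top: bright low-sat pixels
    h=cv2.cvtColor(c["color"],cv2.COLOR_BGR2HSV).astype(int);v,u=np.mgrid[:480,:640]
    m=(abs(h[...,0]-11)<8)&(h[...,1]>130)&(h[...,2]>60)&(np.hypot(u-near[0],v-near[1])<r)
    w=(h[...,1]<80)&(h[...,2]>140)&(cv2.dilate(m.astype(np.uint8),np.ones((7,7)))>0)&(np.hypot(u-near[0],v-near[1])<r)
    for nm,q,zz in(("line",w,z),("orange",m,.105)):
        if q.sum()<5:print(nm,q.sum());continue
        p=np.array([R.T@(ray(c,a,b,zz)-ax) for a,b in zip(u[q],v[q])])
        rr=np.hypot(*p.T);g=(rr>.028)&(rr<.078);p=p[g];rr=rr[g]
        print(nm,len(p),"ang",np.median(np.arctan2(p[:,1],p[:,0])).round(4),"r",rr.min().round(3),rr.max().round(3))
E
python3 - <<'E'
from h import *
c=dict(np.load("wrist1.npz"))
P={}
for k,h,u,v in(("green",60,452,222),("blue",108,264,259)):
    a=blob(c,h,(u,v),18);P[k]=ray(c,*a[:2],.077);print(k,np.round(a,1),P[k].round(4))
a=blob(c,0,(233,154),28);P["red"]=ray(c,*a[:2],.096);print(P["red"].round(4))
h=cv2.cvtColor(c["color"],cv2.COLOR_BGR2HSV);v,u=np.mgrid[:480,:640]
m=(h[...,1]<60)&(h[...,2]>150)&(np.hypot(u-426,v-281)<18);P["white"]=ray(c,u[m].mean(),v[m].mean(),.077)
x,R,ax,f,b,g=fit(P);print(x.round(4),(f*1e3).round(1),"axis",ax.round(4),"btn",b.round(4),"green",g.round(4))
orange(c,R,ax,(353,290),34)
E
```

```text
green [451.6 222.1 465. ] [0.5631 0.1408]
blue [263.6 258.2 429. ] [ 0.5472 -0.032 ]
[ 0.4472 -0.0202]
[ 0.5302  0.057  -0.0949] [ 0.2  0.1 -0.4  0.3  0.3 -0.3 -0.1 -0.1] axis [0.5402 0.056 ] btn [ 0.4475 -0.0205] green [0.5633 0.1409]
line 174 ang -0.2318 r 0.03 0.069
orange 626 ang -0.27 r 0.028 0.078
```

Emit:
move_arm(
  deltas=[
    [[0.045,0,0,1],[0.091,0,0,2],[0.091,0.05,0,2],[0.091,0.1,0,2],[0.091,0.15,0,2]],
  ],
)

```text
time: 2.05
ee_pos: [0.5861, 0.0089, 0.1467]
tcp_rot: [-90.0, -0.0, -18.6]
wrist_force: [1.5, -0.1, -0.0]
opening: 0.0003
```

Emit:
move_arm(
  deltas=[
    [[0,0.03,0,0],[0,0.052,0,0],[0,0.052,0,0],[0,0.052,0,0]],
  ],
)

```text
time: 2.45
ee_pos: [0.5858, 0.0084, 0.0975]
tcp_rot: [-90.0, -0.0, -18.6]
wrist_force: [0.8, -0.2, 0.5]
opening: -0.0004
```

```bash
cat > tgt.py <<'E'
# python tgt.py off ang1 ang2 ... : rows to put TCP at r=.06, 'off' behind tab centre line at world angle (deg)
import sys,numpy as np
from workcell import get_obs
ax=np.array([.5402,.056]);o=get_obs();y0=np.radians(o["tcp_rot"][2]);z=.095
ex=np.array([np.cos(y0),np.sin(y0)]);ez=np.array([-np.sin(y0),np.cos(y0)])
off=float(sys.argv[1])
print(o["time"],o["ee_pos"].round(4),o["tcp_rot"].round(1),o["wrist_force"].round(1))
r=o["ee_pos"][:2]-ax;print("now r along/off tool axes",(r@ex).round(4),(r@ez).round(4))
for a in map(float,sys.argv[2:]):
    t=np.radians(a);d=ax+.06*np.array([np.cos(t),np.sin(t)])-off*np.array([-np.sin(t),np.cos(t)])-o["ee_pos"][:2]
    print([round(d@ex,4),round(o["ee_pos"][2]-z,4),round(d@ez,4),round(np.degrees(y0)-a,1)])
E
python3 tgt.py .02 -18.7 -10 -2 6 14 
python3 - <<'E'
from workcell import camera
import cv2
c=camera("wrist");cv2.imwrite("pics/w2.png",c["color"])
E
```

```text
2.45 [0.5858 0.0084 0.0975] [-90.   -0.  -18.6] [ 0.8 -0.2  0.5]
now r along/off tool axes 0.0585 -0.0306
[np.float64(0.0015), np.float64(0.0025), np.float64(0.0105), np.float64(0.1)]
[np.float64(0.0039), np.float64(0.0025), np.float64(0.0198), np.float64(-8.6)]
[np.float64(0.0047), np.float64(0.0025), np.float64(0.0286), np.float64(-16.6)]
[np.float64(0.0044), np.float64(0.0025), np.float64(0.0374), np.float64(-24.6)]
[np.float64(0.0029), np.float64(0.0025), np.float64(0.0461), np.float64(-32.6)]
```

View pics/w2.png

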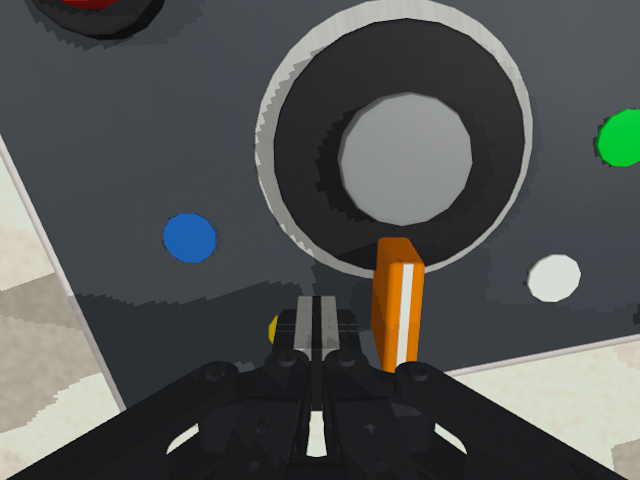

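The shut fingertips sit beside the tab's right flank, at (317,340) against the tab at (400,320), with nothing touching. Now I'll push.

```bash
python3 tgt.py .021 -18.7 -14 -9 -4 1
```

```text
2.5 [0.5865 0.0081 0.0984] [-90.   -0.1 -18.6] [ 0.2 -0.4  0.4]
now r along/off tool axes 0.0592 -0.0306
[np.float64(0.0008), np.float64(0.0034), np.float64(0.0095), np.float64(0.1)]
[np.float64(0.0023), np.float64(0.0034), np.float64(0.0145), np.float64(-4.6)]
[np.float64(0.0035), np.float64(0.0034), np.float64(0.0199), np.float64(-9.6)]
[np.float64(0.0042), np.float64(0.0034), np.float64(0.0254), np.float64(-14.6)]
[np.float64(0.0044), np.float64(0.0034), np.float64(0.031), np.float64(-19.6)]
```

Emit:
move_arm(
  deltas=[
    [[0.001,0.001,0.0095,0],[0.0025,0.002,0.0145,-4.6],[0.0035,0.002,0.02,-9.6],[0.004,0.002,0.0255,-14.6],[0.0045,0.002,0.031,-19.6]],
  ],
)

```text
time: 3.0
ee_pos: [0.6013, 0.0355, 0.0962]
tcp_rot: [-90.0, -0.1, 1.1]
wrist_force: [-1.1, -2.9, 1.0]
opening: -0.0002
```

```bash
python3 tgt.py .021 6 11 16 21 26
```

```text
3.0 [0.6013 0.0355 0.0962] [-90.   -0.1   1.1] [-1.1 -2.9  1. ]
now r along/off tool axes 0.0607 -0.0217
[np.float64(0.0009), np.float64(0.0012), np.float64(0.0059), np.float64(-4.9)]
[np.float64(0.002), np.float64(0.0012), np.float64(0.0113), np.float64(-9.9)]
[np.float64(0.0027), np.float64(0.0012), np.float64(0.0168), np.float64(-14.9)]
[np.float64(0.0029), np.float64(0.0012), np.float64(0.0224), np.float64(-19.9)]
[np.float64(0.0026), np.float64(0.0012), np.float64(0.0279), np.float64(-24.9)]
```

Emit:
move_arm(
  deltas=[
    [[0.001,0,0.006,-5],[0.002,0,0.0115,-10],[0.0025,0,0.017,-15],[0.003,0,0.0225,-20],[0.0025,0,0.028,-25]],
  ],
)

```text
time: 3.5
ee_pos: [0.6037, 0.0636, 0.0962]
tcp_rot: [-90.1, -0.1, 26.1]
wrist_force: [0.7, -2.9, 0.3]
opening: -0.0
```

```bash
python3 tgt.py .021 31 36 41 46 51; python3 - <<'E'
from workcell import camera
import cv2
c=camera("wrist");cv2.imwrite("pics/w3.png",c["color"])
E
```

```text
3.5 [0.6037 0.0636 0.0962] [-90.1  -0.1  26.1] [ 0.7 -2.9  0.3]
now r along/off tool axes 0.0603 -0.0211
[np.float64(0.0012), np.float64(0.0012), np.float64(0.0053), np.float64(-4.9)]
[np.float64(0.0024), np.float64(0.0012), np.float64(0.0108), np.float64(-9.9)]
[np.float64(0.003), np.float64(0.0012), np.float64(0.0163), np.float64(-14.9)]
[np.float64(0.0032), np.float64(0.0012), np.float64(0.0218), np.float64(-19.9)]
[np.float64(0.0029), np.float64(0.0012), np.float64(0.0274), np.float64(-24.9)]
```

View pics/w3.png

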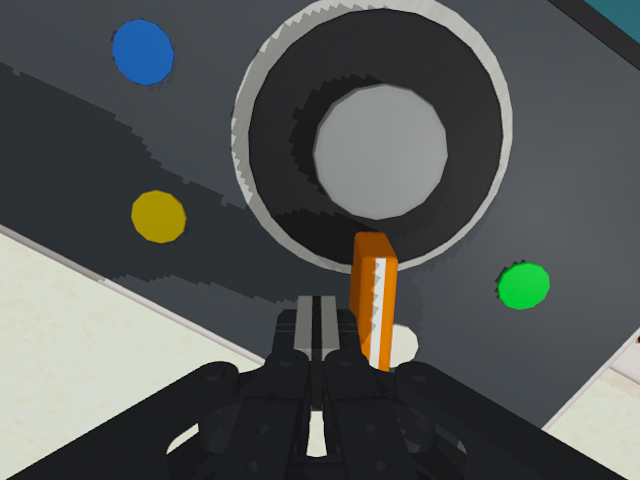

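The tab at (375,310) moves with the fingertips and is nearly at the white mark. Green is still ahead at (523,286).

Emit:
move_arm(
  deltas=[
    [[0.001,0,0.0055,-5],[0.002,0,0.011,-10],[0.003,0,0.0165,-15],[0.003,0,0.022,-20],[0.003,0,0.0275,-25]],
  ],
)

```text
time: 4.05
ee_pos: [0.5941, 0.0895, 0.096]
tcp_rot: [-90.1, -0.1, 51.0]
wrist_force: [1.5, -2.7, 1.7]
opening: 0.0
```

```bash
python3 tgt.py .021 55 59 63 67 70
```

```text
4.05 [0.5941 0.0895 0.096 ] [-90.1  -0.1  51. ] [ 1.5 -2.7  1.7]
now r along/off tool axes 0.0599 -0.0208
[np.float64(0.0014), np.float64(0.001), np.float64(0.004), np.float64(-4.0)]
[np.float64(0.0024), np.float64(0.001), np.float64(0.0084), np.float64(-8.0)]
[np.float64(0.0032), np.float64(0.001), np.float64(0.0127), np.float64(-12.0)]
[np.float64(0.0036), np.float64(0.001), np.float64(0.0172), np.float64(-16.0)]
[np.float64(0.0037), np.float64(0.001), np.float64(0.0205), np.float64(-19.0)]
```

Emit:
move_arm(
  deltas=[
    [[0.0015,0,0.004,-4],[0.0025,0,0.0085,-8],[0.003,0,0.0125,-12],[0.0035,0,0.017,-16],[0.0035,0,0.0205,-19]],
  ],
)

```text
time: 4.55
ee_pos: [0.5804, 0.1053, 0.096]
tcp_rot: [-90.1, -0.1, 69.9]
wrist_force: [1.4, -2.0, -0.5]
opening: -0.0
```

```bash
python3 tgt.py .021 72 74.8; python3 - <<'E'
from workcell import camera
import cv2,numpy as np
for n in("wrist","top","scene"):
    c=camera(n);np.savez(n+"4.npz",**c);cv2.imwrite(f"pics/{n}4.png",c["color"])
E
```

```text
4.55 [0.5804 0.1053 0.096 ] [-90.1  -0.1  69.9] [ 1.4 -2.  -0.5]
now r along/off tool axes 0.0601 -0.0208
[np.float64(0.0007), np.float64(0.001), np.float64(0.002), np.float64(-2.1)]
[np.float64(0.0015), np.float64(0.001), np.float64(0.005), np.float64(-4.9)]
```

View pics/wrist4.png

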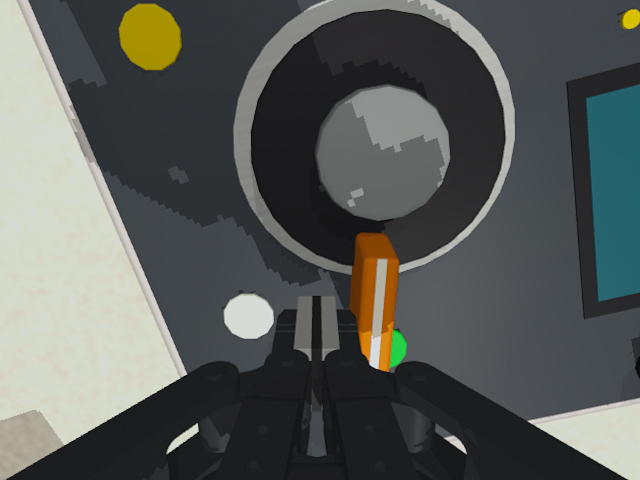

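The green mark at (397,350) is just beyond the tab at (380,320), so a little remains. Measuring the tab's angle.

```bash
python3 - <<'E'
from h import *
c=dict(np.load("wrist4.npz"))
a=-.0949;R=np.array([[np.cos(a),-np.sin(a)],[np.sin(a),np.cos(a)]]);ax=np.array([.5402,.056])
h=cv2.cvtColor(c["color"],cv2.COLOR_BGR2HSV).astype(int);v,u=np.mgrid[:480,:640]
q=(h[...,1]<60)&(h[...,2]>120)&(u>365)&(u<392)&(v>258)&(v<368)
p=np.array([R.T@(ray(c,i,j,.115)-ax) for i,j in zip(u[q],v[q])])
d=cv2.fitLine(p.astype(np.float32),cv2.DIST_HUBER,0,.01,.01).ravel()
print(len(p),"median ang",np.median(np.arctan2(p[:,1],p[:,0])),"line dir",np.arctan2(d[1],d[0])%np.pi,"offset from axis mm",(d[2]*d[1]-d[3]*d[0])*1e3,np.hypot(*p.T).min(),np.hypot(*p.T).max())
E
```

```text
1003 median ang 1.2933318633860942 line dir 1.2901347 offset from axis mm -0.15411712 0.03014275598017378 0.07014593379465144
```

```bash
python3 tgt.py .0208 73 76
```

```text
4.7 [0.58   0.1052 0.0956] [-90.1  -0.1  69.8] [ 0.   0.3 -0.1]
now r along/off tool axes 0.0599 -0.0203
[np.float64(0.0011), np.float64(0.0006), np.float64(0.0029), np.float64(-3.2)]
[np.float64(0.002), np.float64(0.0006), np.float64(0.0061), np.float64(-6.2)]
```

Emit:
move_arm(
  deltas=[
    [[0.0007,0,0.0022,-2.1],[0.0013,0,0.0043,-4.1],[0.002,0,0.0064,-6.1],[0.002,0,0.0064,-6.1]],
  ],
)

```text
time: 5.1
ee_pos: [0.5747, 0.1091, 0.0954]
tcp_rot: [-90.1, -0.0, 75.9]
wrist_force: [1.4, 0.7, 1.1]
opening: -0.0002
```

```bash
cat > ang.py <<'E'
from h import *
from workcell import camera,get_obs
o=get_obs();print(o["time"],o["ee_pos"].round(4),o["tcp_rot"].round(1),o["wrist_force"].round(1))
c=camera("wrist");np.savez("wrist5.npz",**c);cv2.imwrite("pics/wrist5.png",c["color"])
a=-.0949;R=np.array([[np.cos(a),-np.sin(a)],[np.sin(a),np.cos(a)]]);ax=np.array([.5402,.056])
h=cv2.cvtColor(c["color"],cv2.COLOR_BGR2HSV).astype(int);v,u=np.mgrid[:480,:640]
T=c["T"]
# window: pixels whose z=.115 point lies near the tab
d=np.stack([(u-c["cx"])/c["fx"],(v-c["cy"])/c["fy"],np.ones_like(u,float)],-1)@T[:3,:3].T
p=(T[:3,3]+d*((.115-T[2,3])/d[...,2])[...,None])[...,:2]-ax;p=p@R
r=np.hypot(p[...,0],p[...,1]);t=np.arctan2(p[...,1],p[...,0])
q=(h[...,1]<60)&(h[...,2]>120)&(r>.03)&(r<.071)&(abs(t-1.4)<.12)
p=p[q];f=cv2.fitLine(p.astype(np.float32),cv2.DIST_HUBER,0,.01,.01).ravel()
print(len(p),"median",np.median(t[q]),"dir",np.arctan2(f[1],f[0])%np.pi,"offset mm",(f[2]*f[1]-f[3]*f[0])*1e3)
E
python3 ang.py
```

```text
5.1 [0.5747 0.1091 0.0954] [-90.1  -0.   75.9] [1.4 0.7 1.1]
989 median 1.4012456594338458 dir 1.3975968 offset mm -0.17355847
```

Emit:
move_arm(
  deltas=[
    [[0,0,-0.008,0],[0,0,-0.015,0],[0,-0.04,-0.015,0],[0,-0.08,-0.015,0],[0,-0.12,-0.015,0]],
  ],
)

```text
time: 5.65
ee_pos: [0.5888, 0.1048, 0.2156]
tcp_rot: [-89.9, 0.0, 75.9]
wrist_force: [0.8, 0.3, -0.1]
opening: 0.0004
```

```bash
python3 ang.py
```

```text
5.65 [0.5888 0.1048 0.2156] [-89.9   0.   75.9] [ 0.8  0.3 -0.1]
356 median 1.3993398260169116 dir 1.3972288 offset mm -0.109143555
```

View pics/wrist5.png

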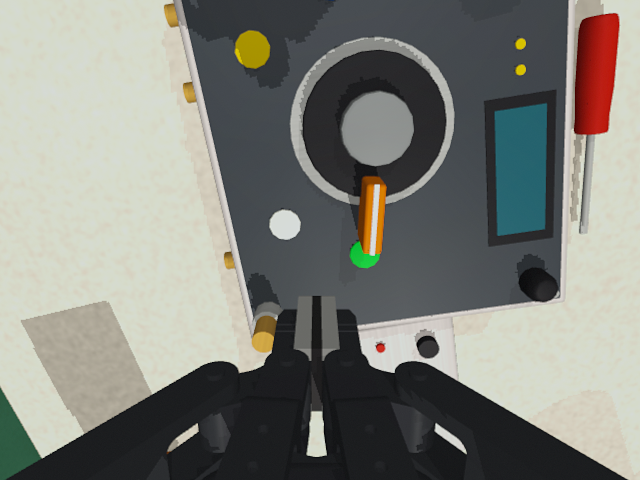

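With the arm clear, the tab reads 1.40 rad and points at green (365,254). The adapter and cap are upright. Next is the button.

Emit:
move_arm(
  deltas=[
    [[-0.04,0,0.027,0],[-0.08,0,0.054,0],[-0.12,0,0.08,0],[-0.157,0,0.1065,0],[-0.157,0,0.1065,0]],
  ],
)

```text
time: 6.2
ee_pos: [0.4447, -0.0238, 0.2155]
tcp_rot: [-90.0, 0.0, 75.8]
wrist_force: [1.3, 1.4, 0.7]
opening: 0.0001
```

Emit:
move_arm(
  deltas=[
    [[0,0.04,0,0],[0,0.08,0,0],[0,0.107,0,0],[0,0.107,0,0]],
  ],
)

```text
time: 6.6
ee_pos: [0.4458, -0.0212, 0.1041]
tcp_rot: [-89.7, 0.1, 75.9]
wrist_force: [0.7, -0.2, 0.2]
opening: 0.0001
```

```bash
python3 - <<'E'
from workcell import camera,get_obs
import cv2
o=get_obs();print(o["ee_pos"].round(4),o["wrist_force"].round(1))
c=camera("wrist");cv2.imwrite("pics/w6.png",c["color"])
E
```

```text
[ 0.4458 -0.0212  0.1041] [ 0.7 -0.2  0.2]
```

View pics/w6.png

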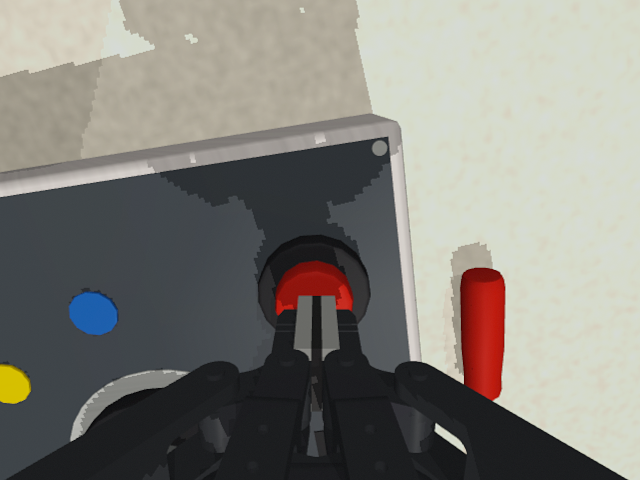

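The fingertips are centred over the red button at (316,300). Pressing down in small steps and reading the force.

Emit:
move_arm(
  deltas=[
    [[0,0.004,0,0],[0,0.008,0,0],[0,0.011,0,0],[0,0.013,0,0],[0,0.013,0,0]],
  ],
)

```text
time: 7.15
ee_pos: [0.4479, -0.0214, 0.0951]
tcp_rot: [-90.1, -0.0, 76.0]
wrist_force: [0.4, 0.8, 2.3]
opening: 0.0001
```

Emit:
move_arm(
  deltas=[
    [[0,0.002,0,0],[0,0.004,0,0],[0,0.005,0,0],[0,0.005,0,0]],
  ],
)

```text
time: 7.55
ee_pos: [0.4479, -0.0214, 0.0909]
tcp_rot: [-90.1, -0.0, 76.0]
wrist_force: [-0.9, 0.5, 11.4]
opening: 0.0
```

Emit:
move_arm(
  deltas=[
    [[0,0.0005,0,0],[0,0.0005,0,0],[0,0.0005,0,0]],
  ],
)

```text
time: 7.85
ee_pos: [0.448, -0.0214, 0.0909]
tcp_rot: [-90.1, -0.0, 76.0]
wrist_force: [-2.1, 0.6, 16.5]
opening: -0.0002
```

Emit:
move_arm(
  deltas=[
    [[0,-0.005,0,0],[0,-0.015,0,0],[0,-0.05,0,0],[0,-0.1,0,0],[0,-0.13,0,0]],
  ],
)

```text
time: 8.35
ee_pos: [0.4472, -0.0214, 0.2223]
tcp_rot: [-90.1, -0.0, 76.0]
wrist_force: [1.1, 0.0, 0.2]
opening: -0.0002
```

Emit:
move_arm(
  deltas=[
    [[-0.03,-0.05,-0.03,0],[-0.06,-0.06,-0.06,0],[-0.1,-0.06,-0.06,0],[-0.1,-0.06,-0.06,0]],
  ],
)

```text
time: 8.75
ee_pos: [0.481, -0.1368, 0.2792]
tcp_rot: [-89.9, 0.1, 75.7]
wrist_force: [-0.1, 0.3, -0.8]
opening: -0.0002
```

```bash
python3 - <<'E'
from h import *
from workcell import camera,get_obs
o=get_obs();print(o["time"],o["ee_pos"].round(4),o["wrist_force"].round(1))
c=camera("scene");d=camera("top")
img=np.hstack([cv2.resize(c["color"][200:440,240:520],None,fx=1.6,fy=1.6),cv2.resize(d["color"][150:330,140:350],(336,384))]);img=cv2.resize(img,(780,384));cv2.imwrite("pics/fin.png",img)
for n,q in(("scene",c),("top",d)):
    p=dict(np.load(n+"0.npz"));u,v,r=(361,244,5) if n=="scene" else (290,268,4)
    h=lambda a:cv2.cvtColor(a,cv2.COLOR_BGR2HSV)
    print(n,"button depth before/after",[np.median(k["range_z"][v-r:v+r,u-r:u+r]).round(4) for k in(p,q)])
    print(np.round(blob(p,0,(u,v),14),1),np.round(blob(q,0,(u,v),14),1))
E
```

```text
8.75 [ 0.481  -0.1368  0.2792] [-0.1  0.3 -0.8]
scene button depth before/after [np.float32(1.308), np.float32(1.3068)]
[362.1 245.  121. ] [362.1 245.2 123. ]
top button depth before/after [np.float32(1.4979), np.float32(1.4981)]
[290.2 268.  100. ] [289.4 267.7  81. ]
```

View pics/fin.png

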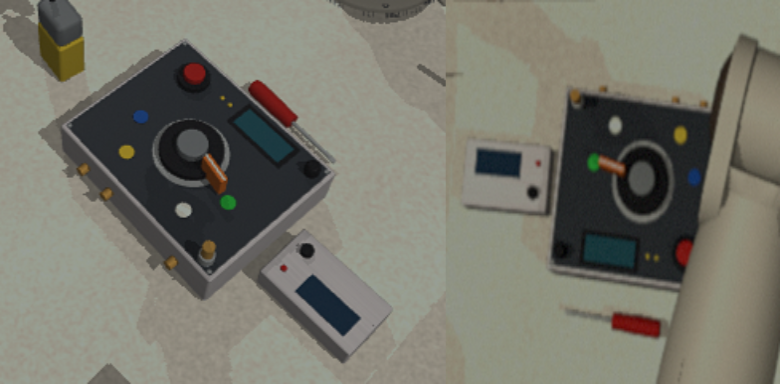

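The tab points at green, the button is back up, the loose items are where they were, and the robot is clear. Handing in.

```bash
python3 -c "from workcell import job_done;print(job_done())"
```

```text
the job is handed in; nothing more can be done
None
```

I pushed the orange tab from about -0.23 rad to the green mark at +1.4 with the shut fingertips, backed clear, and only then pressed the red button. The job was handed in at about 9 s on the robot's clock.

- **Selector:** with the fingers clear, the tab measured 1.397–1.399 rad against the mark's 1.40. In the final pictures, taken after the press, it still points at green.
- **Button:** the fingertips stopped moving at about 0.091 m with the force rising to 16.5 N, well past the 5 N needed, so it was fully down. Afterwards its depth read within about 1 mm of the starting value in both fixed cameras, so it is back up.
- **Surroundings:** the adapter, cap, beacon, meter and screwdriver looked undisturbed in the final pictures; the mug was outside those crops, and the arm stayed well away from it. The wrist force read near zero, with the gripper at z ≈ 0.28 m, touching nothing.
- **Disagreement:** the top and scene cameras differed by about 4 mm in y. I used the wrist camera's fit instead, which fell between the two with residuals under 0.5 mm.

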